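# Find the canister lid that rocks and press it home

## Robot

A 7-joint arm with a two-finger parallel gripper is mounted at the origin on a cart in front of the work surface, level with it; the furniture and walls round the work are solid. World frame = base frame: x ahead of the robot, y to its left, z up, the work surface at z = 0. Lengths are in mm, angles in rad, forces in N, time in s.
With the tool pointing down it reaches from about 400 to 875 mm from the base axis. Payload 19.3 kg.
Tool frame: the origin (TCP) lies at the very end of the fingers, on their centre line; the grasp point (between the pads) lies 19 mm behind it (grip_point_offset is the z of the grasp point in the tool frame, in mm); z points along the fingers, x is the direction in which the jaws open and shut, and the axes are right-handed (so a half turn about z gives the same grasp; the last joint's range is limited). The gripper opens to 85 mm and grips with 20 to 120 N. Pads are 22 mm wide; open, the fingers measure 114 mm over their backs; the gripper's body (76 mm by 85 mm) begins 54 mm behind the grasp point. The pads swing forward as they close: fully open they stand 13 mm farther back than shut.
Start: joints at [-1.319, 0.521, -0.036, 1.599, 0.021, 1.021, -0.113], TCP at [197.69, 592.902, 231.291] pointing down, gripper open.
Joint ranges: [-2.91, 2.91], [-0.3, 2.13], [-1.5, 1.42], [0.17, 2.43], [-1.26, 4.41], [0.16, 1.93], [-2.52, 2.52]. Speed limits (rad/s): [1.89, 1.89, 2.39, 2.39, 3.01, 3.01, 3.01].

## Interface

Orientations are given as a 3x3 rotation matrix whose columns are the frame's x, y, z axes.
In Python, from workcell import movep, movel, goto_joints, open_gripper, clamp, wait, inverse_kinematics, read_state, camera, PlanningError, finish_job, grip_point_offset gives the robot as it stands. Calls block until the motion is done:
- movep(position, orientation): joint-space move of the TCP to a pose.
- movel(position, frame=None, max_speed=150, guard=None): straight line of the TCP; frame=None keeps the orientation; max_speed is the mean speed in mm/s. With guard (N) it stops when the force on the tool has changed by that much, and returns True; else False.
- goto_joints(angles): joint-space move.
- open_gripper() and clamp(): open the fingers fully, or close them until they stop; the grip force is fixed at half the most.
- wait(seconds).
- inverse_kinematics(position, orientation): joint angles nearest the present ones, or None.
- read_state(): the state.
- camera(name): name is "side" or "top" or "wrist"; returns a dict with "image" (480x640x3 uint8, blue, green, red), "range_z" (480x640 float32, mm along the optical axis (not along the pixel's ray), 0 where there is no reading), "fx", "fy", "cx", "cy" (pixels), "cam_to_world" (4x4, takes a point from camera to world coordinates). Camera axes: x right, y up, looking along -z (the intrinsics and any distortion apply to the point x, -y, -z); pixel columns grow to the right and rows downward; lengths in mm; the calibration is good to about 2 mm. A picture is of the moment at which its call begins.
A pose or a line that the arm cannot do raises PlanningError and nothing moves.
- finish_job(): hands the job in, once; it reports no verdict.
The state is a dict: "time": time; "qpos": joint angles; "qvel": joint speeds; "joint_efforts": joint torques, N m; "eef_pos": TCP position; "tool_rot": TCP orientation; "ft_force": force on the tool from outside, world axes, zero at the start; "torque": the same for the moment, N m; "finger_gap": finger opening in mm.
Only numpy, scipy, OpenCV 4.12 (cv2) and the standard library are available. Lean on these libraries where they do the work, as an engineer would, in place of code of your own. Each camera call takes 0.05 s, during which the arm holds its last target.

## Task

One of the four identical steel canisters on the prep table has a lid that is not pushed in: it rocks when pressed near its edge, while the other three sit solid. Press the lids lightly near their edges with the fingertips to find the one that rocks, then press that lid down on its middle until it is fully home; nothing is to be picked up, and the canisters and everything else stay standing where they are. Finish with the fingertips still resting on top of that lid, not leaning on it, so that I can see whose contents to check for damp: the program ends while touching it.

Things in the scene. Friction and masses are not known exactly. Their poses are not given: they have to be found in the camera images.
- canister_a: one of four identical round plain steel canisters, full (0.65 to 0.9 kg), loose on the table: 90 mm across, mouth 83 mm above the underside, with a steel push-in lid 95 mm across. Origin: centre of its underside; z up its axis. A lid that is home has a flat top 88 mm above the underside, out to 41 mm from the axis, and a button 30 mm across in its middle, its top 94 mm above the underside
- canister_b: steel canister, as canister_a. On one of the four (any place) the lid's black rubber gasket is not pushed in: the lid stands 4 mm higher, level, and rocks in every direction: pressed 33 mm from the axis it dips there 2 to 3 mm under 3 to 4 N and springs back level when let go; edge presses under about 15 N do not seat it. The three lids that are home give under 0.5 mm at 5 N
- canister_c: steel canister, as canister_a. The loose lid, pressed on the middle button, slides straight down against about 10 N of gasket friction, stops after 4 mm, stays there and rocks no more
- canister_d: steel canister, as canister_a
- lid_a (a joint): how far the lid of canister_a has gone straight down since the start, in m. It reads 0 at the start for every lid, home or loose; a lid that was home moves less than 0.001 when pressed, the loose one reads 0.004 when home. Rocking does not change it
- lid_b (a joint): how far the lid of canister_b has gone straight down since the start, in m. It reads 0 at the start for every lid, home or loose; a lid that was home moves less than 0.001 when pressed, the loose one reads 0.004 when home. Rocking does not change it
- lid_c (a joint): how far the lid of canister_c has gone straight down since the start, in m. It reads 0 at the start for every lid, home or loose; a lid that was home moves less than 0.001 when pressed, the loose one reads 0.004 when home. Rocking does not change it
- lid_d (a joint): how far the lid of canister_d has gone straight down since the start, in m. It reads 0 at the start for every lid, home or loose; a lid that was home moves less than 0.001 when pressed, the loose one reads 0.004 when home. Rocking does not change it
- loose_rock_x (a joint): tilt, in rad, of the loose lid (whichever canister it is on) about its canister's own x axis: 0 when level, as at the start; up to about 0.09 either way when its edge is pressed down; it stays near 0 once that lid is home
- loose_rock_y (a joint): tilt, in rad, of the loose lid (whichever canister it is on) about its canister's own y axis: 0 when level, as at the start; up to about 0.09 either way when its edge is pressed down; it stays near 0 once that lid is home
- dip_cup: bystander: small white cup, 76 mm across, 47 mm high; origin at the centre of its underside. To be left where it stands
- calculator: bystander: grey desk calculator, 125 x 78 x 16 mm; origin at the centre of its underside. To be left where it stands
- scoop: bystander: dark measuring scoop, 147 mm long, 30 mm high; origin at the centre of its underside. To be left where it stands
- tape_roll: bystander: roll of brown tape, 92 mm across, 48 mm high; origin at the centre of its underside. To be left where it stands
- rice_bowl: bystander: small beige cup, 93 mm across, 64 mm high; origin at the centre of its underside. To be left where it stands
- tea_tin: bystander: green tin, 71 x 88 x 111 mm; origin at the centre of its underside. To be left where it stands

How it is judged:
By the outcome, as a careful person would: the job done as asked, in the order asked, and still so for the second after the job is handed in, while the arm keeps its last pose, push and grip.
It also fails if it takes over 42 s, if anything falls off the work surface, if the arm or the gripper's body presses on something with over 40 N, if the wrist force passes 120 N, or if a joint passes its speed limit or range.

## Working session

There is one attempt and no reset: what is moved stays moved. The work goes in short steps, each a Python script; the robot and the scene stay as the last script left them, time stands still between calls to the robot, and variables do not carry over. Pictures are saved under pics/ and viewed, and the job is handed in when it is done.

```bash
mkdir -p pics; ls; python3 - <<'E'
from workcell import *
import cv2,numpy as np
s=read_state();print(s['time'],s['eef_pos'],s['ft_force'],s['finger_gap'],grip_point_offset)
for n in ['top','side','wrist']:
    c=camera(n);cv2.imwrite(f'pics/{n}0.png',c['image']);np.savez(f'{n}0.npz',**c)
    print(n,c['fx'],c['cx'],c['cy'],np.round(c['cam_to_world'],3).tolist(), [k for k in c])
E
```

```text
pics
0.0 [197.57875103 592.6178009  230.7506378 ] [-0.60552191  0.73670743 -0.61024768] 85.51874494128688 -18.700000000000003
top 559.0413925497705 324.35762684913675 230.89688198276815 [[-0.007, 0.992, -0.127, 371.732], [-1.0, -0.006, 0.004, 48.418], [0.003, 0.127, 0.992, 1440.905], [0.0, 0.0, 0.0, 1.0]] ['image', 'range_z', 'fx', 'fy', 'cx', 'cy', 'cam_to_world']
side 604.2358681867786 324.74179330034417 243.26920113648913 [[0.865, 0.267, -0.424, -90.698], [-0.501, 0.496, -0.709, -1034.725], [0.021, 0.826, 0.563, 942.761], [0.0, 0.0, 0.0, 1.0]] ['image', 'range_z', 'fx', 'fy', 'cx', 'cy', 'cam_to_world']
wrist 416.45044286152125 316.018030179101 238.1469326122451 [[0.316, -0.91, -0.268, 129.009], [0.949, 0.303, 0.09, 616.49], [-0.001, -0.283, 0.959, 373.085], [0.0, 0.0, 0.0, 1.0]] ['image', 'range_z', 'fx', 'fy', 'cx', 'cy', 'cam_to_world']
```

View pics/top0.png

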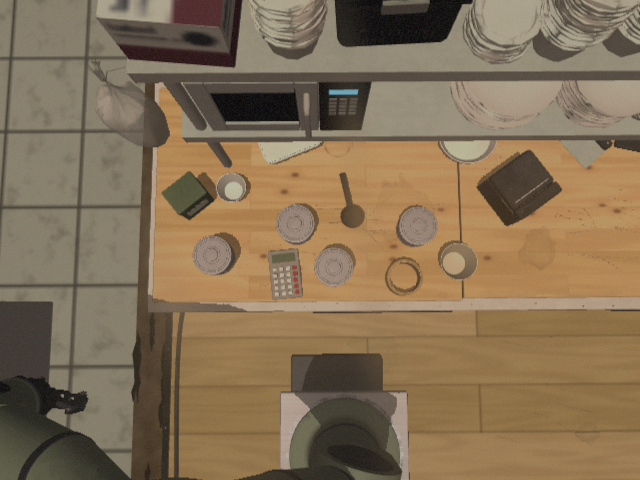

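View pics/side0.png

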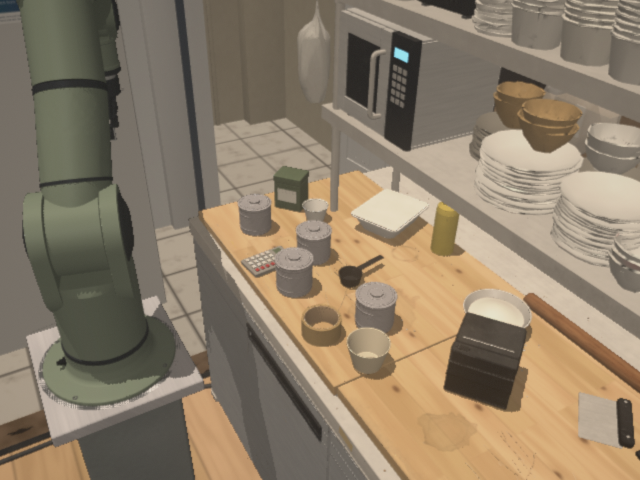

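The top view shows the four canisters at pixels (213,255), (296,224), (334,267) and (417,226). The tape roll is at (404,276), the beige cup at (458,261), the scoop at (350,205) and the tea tin at (188,196). A shelf overhangs the back of the table, above row 140. Next I'll measure positions from both views.

```bash
cat > h.py <<'E'
import numpy as np,cv2
def cloud(c):
    z=c['range_z'].astype(float);v,u=np.mgrid[:480,:640]
    x=(u-c['cx'])/c['fx']*z;y=(v-c['cy'])/c['fy']*z
    P=np.stack([x,-y,-z,np.ones_like(z)],-1)@np.array(c['cam_to_world']).T
    P=P[...,:3];P[z<=0]=np.nan;return P
E
python3 - <<'E'
from h import *
for n,px in [('top',[(213,255),(296,224),(334,267),(417,226)]),('side',[(255,205),(314,233),(294,262),(376,296)])]:
    c=dict(np.load(n+'0.npz'));P=cloud(c)
    tab=P[(abs(P[...,2])<15)];print(n,'table z',np.nanmedian(tab[:,2]))
    for u,v in px:
        W=P[v-30:v+31,u-30:u+31].reshape(-1,3)
        m=(W[:,2]>78)&(W[:,2]<115)
        Q=W[m]
        # restrict cluster
        c0=np.median(Q,0);Q=Q[np.hypot(*(Q-c0)[:,:2].T)<60]
        (cx,cy),r=cv2.minEnclosingCircle(Q[:,:2].astype(np.float32))
        rr=np.hypot(Q[:,0]-cx,Q[:,1]-cy)
        fl=Q[(rr>20)&(rr<38)];bt=Q[rr<12]
        print((u,v),'c',round(cx,1),round(cy,1),'r',round(r,1),'mean',Q[:,:2].mean(0).round(1),'flat',np.median(fl[:,2]).round(2),'btn',np.median(bt[:,2]).round(2),len(Q), 'dist',np.hypot(cx,cy).round())
    if n=='top':
        for nm,u,v in [('tape',404,276),('bowl',458,261),('tin',188,190),('cup',231,188),('scoop',352,215),('calc',285,275),('shelf',400,120),('mw',250,108),('pole',215,140)]:
            print(nm,np.nanmedian(P[v-2:v+3,u-2:u+3].reshape(-1,3),0).round())
E
```

```text
top table z 0.3069489438328219
(213, 255) c 489.6 317.4 r 47.6 mean [488.9 316.6] flat 87.45 btn 92.84 1182 dist 583.0
(296, 224) c 565.7 115.2 r 47.5 mean [565.5 114.7] flat 87.81 btn 93.47 1155 dist 577.0
(334, 267) c 458.5 21.5 r 47.5 mean [457.9  21.5] flat 91.82 btn 97.05 1195 dist 459.0
(417, 226) c 558.5 -186.5 r 47.7 mean [ 557.6 -186.1] flat 87.92 btn 93.84 1160 dist 589.0
tape [ 437. -161.    1.]
bowl [ 474. -301.    7.]
tin [643. 373. 111.]
cup [670. 286.   4.]
scoop [597. -30.   4.]
calc [441. 144.  13.]
shelf [ 745. -114.  323.]
mw [726. 179. 450.]
pole [713. 274. 294.]
side table z -0.9323087456843382
(255, 205) c 482.3 319.4 r 51.9 mean [481.7 312.8] flat 86.19 btn 91.53 496 dist 579.0
(314, 233) c 530.9 83.3 r 59.6 mean [546.2  98.7] flat 85.84 btn 83.38 439 dist 537.0
(294, 262) c 453.0 24.0 r 51.2 mean [450.7  15.9] flat 90.29 btn 95.94 793 dist 454.0
(376, 296) c 555.7 -184.5 r 48.9 mean [ 551.3 -189.1] flat 86.69 btn 91.86 928 dist 586.0
```

View pics/wrist0.png

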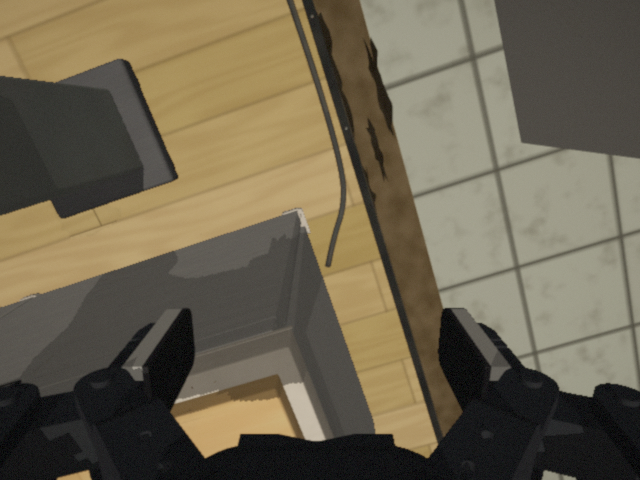

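The depth readings already single out the third canister, at (458,22): its lid is about 4 mm higher in both views. I'll still press-test each lid, leaving that one for last.

```bash
cat >> h.py <<'E'
from workcell import *
C={1:(489.6,317.4),2:(565.7,115.2),3:(458.5,21.5),4:(558.5,-186.5)}
# direction (unit, toward robot) used for edge press; tool y radial
def frame(d,s):
    y=np.array([d[0],d[1],0])*s; z=np.array([0,0,-1.]); x=np.cross(y,z); return np.stack([x,y,z],1)
def pose(i,r=33):
    c=np.array(C[i]); d=-c/np.hypot(*c); q0=np.array(read_state()['qpos'])
    best=None
    for s in (1,-1):
        R=frame(d,s); p=[*(c+r*d),130.]; q=inverse_kinematics(p,R)
        if q is None: continue
        k=np.abs(np.array(q)-q0).max()
        if best is None or k<best[0]: best=(k,R,p)
    return best
def st(t=''):
    s=read_state();print(t,'t',round(s['time'],2),'p',np.round(s['eef_pos'],2),'F',np.round(s['ft_force'],2),'gap',round(s['finger_gap'],1),flush=True);return s
def press(i,zc=100):
    k,R,p=pose(i); print(i,'maxdq',k)
    movep(p,R); st('above')
    movel([p[0],p[1],zc],max_speed=80); s0=st('near')
    g=movel([p[0],p[1],zc-18],max_speed=10,guard=1.5); s1=st(f'contact {g}')
    g=movel([p[0],p[1],s1['eef_pos'][2]-4],max_speed=6,guard=3.0); s2=st(f'pressed {g}')
    print('dip',s1['eef_pos'][2]-s2['eef_pos'][2],'F change',s2['ft_force'][2]-s0['ft_force'][2])
    movel([p[0],p[1],130],max_speed=80); st('up')
E
python3 - <<'E'
from h import *
P=cloud(dict(np.load('top0.npz')));W=P.reshape(-1,3)
for i,c in C.items():
    r=np.hypot(W[:,0]-c[0],W[:,1]-c[1]);print(i,[ (a,np.nanmedian(W[(r>=a)&(r<a+3)&(W[:,2]>70),2]).round(1)) for a in range(0,48,4)])
print(np.round(read_state()['tool_rot'],2))
for i in C:print(i,pose(i)[0], pose(i)[1].round(2).tolist())
print([np.round(read_state()['ft_force'],2) for _ in range(2)])
clamp();st('clamped');wait(.1);st();wait(.1);st()
E
```

```text
1 [(0, np.float64(92.5)), (4, np.float64(93.6)), (8, np.float64(92.1)), (12, np.float64(91.7)), (16, np.float64(86.9)), (20, np.float64(87.0)), (24, np.float64(87.4)), (28, np.float64(87.7)), (32, np.float64(87.4)), (36, np.float64(87.6)), (40, np.float64(86.6)), (44, np.float64(84.7))]
2 [(0, np.float64(93.3)), (4, np.float64(93.7)), (8, np.float64(93.5)), (12, np.float64(93.2)), (16, np.float64(87.5)), (20, np.float64(87.7)), (24, np.float64(87.8)), (28, np.float64(88.2)), (32, np.float64(87.4)), (36, np.float64(87.8)), (40, np.float64(86.6)), (44, np.float64(84.7))]
3 [(0, np.float64(95.1)), (4, np.float64(96.9)), (8, np.float64(98.0)), (12, np.float64(97.1)), (16, np.float64(91.8)), (20, np.float64(91.9)), (24, np.float64(92.0)), (28, np.float64(92.3)), (32, np.float64(91.7)), (36, np.float64(91.7)), (40, np.float64(91.2)), (44, np.float64(89.8))]
4 [(0, np.float64(91.1)), (4, np.float64(93.6)), (8, np.float64(94.0)), (12, np.float64(93.9)), (16, np.float64(88.7)), (20, np.float64(87.8)), (24, np.float64(88.0)), (28, np.float64(87.9)), (32, np.float64(87.9)), (36, np.float64(88.3)), (40, np.float64(87.2)), (44, np.float64(85.5))]
[[ 0.32  0.95 -0.  ]
 [ 0.95 -0.32 -0.  ]
 [-0.    0.   -1.  ]]
1 1.1971534750138109 [[0.54, -0.84, 0.0], [-0.84, -0.54, 0.0], [0.0, 0.0, -1.0]]
2 1.1133069243436065 [[0.2, -0.98, 0.0], [-0.98, -0.2, 0.0], [0.0, 0.0, -1.0]]
3 1.047767249558945 [[0.05, -1.0, 0.0], [-1.0, -0.05, 0.0], [0.0, 0.0, -1.0]]
4 0.9987357662366421 [[-0.32, -0.95, 0.0], [-0.95, 0.32, 0.0], [-0.0, 0.0, -1.0]]
[array([-0.24,  0.62, -0.52]), array([-0.24,  0.62, -0.52])]
clamped t 0.92 p [197.7  592.88 231.28] F [-0.15 -0.45 -1.14] gap -0.2
 t 1.02 p [197.68 592.9  231.26] F [-0.4  -0.9   0.97] gap -0.2
 t 1.12 p [197.69 592.91 231.3 ] F [0.76 0.43 0.53] gap -0.2
```

```bash
sed -i "s/guard=1.5/guard=2.2/; s/guard=3.0/guard=2.5/; s/130/140/g" h.py
python3 - <<'E'
from h import *
press(1,97)
E
```

```text
1 maxdq 1.2063155879754297
above t 2.62 p [461.52 300.49 140.07] F [-0.63 -1.11 -0.05] gap 0.2
near t 3.3 p [462.06 299.36  97.05] F [0.16 0.92 0.61] gap 0.2
contact True t 4.31 p [461.9  299.43  87.61] F [-1.27  0.84  7.75] gap 0.0
pressed True t 4.58 p [461.9  299.46  87.42] F [-1.07 -1.64 10.88] gap 0.1
dip 0.18412018409239295 F change 10.274135859258346
up t 5.38 p [461.66 299.43 139.72] F [-0.21 -0.28  0.31] gap 0.0
```

Canister 1 is solid: contact at 87.6 mm and a 0.18 mm dip at 10 N. The next presses will be slower and lighter.

```bash
sed -i "s/max_speed=10,guard/max_speed=4,guard/; s/max_speed=6,guard=2.5/max_speed=4,guard=1.8/" h.py
python3 - <<'E'
from h import *
press(2,92)
press(4,92)
E
```

```text
2 maxdq 0.3129954486762522
above t 6.22 p [533.21 108.87 139.67] F [0.43 0.44 1.  ] gap 0.1
near t 6.97 p [533.5  108.47  92.12] F [ 0.22  0.21 -0.41] gap 0.1
contact True t 8.63 p [533.37 108.63  87.73] F [-0.2   0.13  6.09] gap -0.3
pressed True t 8.92 p [533.4  108.62  87.6 ] F [-1.78  0.28  7.66] gap -0.1
dip 0.13642439126155637 F change 8.06848296586135
up t 9.72 p [533.17 108.75 139.77] F [-0.41  0.42  0.08] gap 0.2
4 maxdq 0.4620112432992343
above t 10.82 p [ 527.68 -174.47  139.74] F [-0.14 -0.06 -0.45] gap 0.5
near t 11.57 p [ 527.25 -176.32   92.13] F [-0.28  0.29 -0.61] gap 0.1
contact True t 13.24 p [ 527.21 -176.03   87.72] F [-0.5   0.14  6.3 ] gap 0.2
pressed True t 13.53 p [ 527.23 -176.06   87.61] F [-1.09  0.11  8.21] gap -0.0
dip 0.11362006064557306 F change 8.821887220912508
up t 14.33 p [ 527.1  -175.85  139.76] F [ 0.2   0.4  -0.43] gap -0.2
```

```bash
python3 - <<'E'
from h import *
press(3,96)
E
```

```text
3 maxdq 0.4443812540253979
above t 15.22 p [426.21  19.41 140.07] F [ 0.98 -0.59  0.23] gap -0.0
near t 15.92 p [425.68  19.58  96.11] F [-0.11  0.78 -0.48] gap -0.5
contact True t 17.73 p [425.32  19.95  90.71] F [ 1.68 -0.31  2.28] gap 0.1
pressed True t 18.18 p [425.22  19.87  89.59] F [-0.1  -0.02  3.35] gap 0.3
dip 1.1208820209983372 F change 3.829831844027709
up t 18.97 p [425.35  20.1  139.74] F [-0.19  0.31 -0.98] gap 0.4
```

Canister 3 rocks: it dips about 2.4 mm at 3.8 N. I'll press its middle button now.

```bash
python3 - <<'E'
from h import *
k,R,p=pose(3,0); print(k,p)
movep(p,R)
movel([p[0],p[1],101],max_speed=80); wait(.1); st('near')
g=movel([p[0],p[1],97],max_speed=6,guard=6); st(f'a {g}')
g=movel([p[0],p[1],91.5],max_speed=5,guard=18); st(f'b {g}');wait(.2);st()
E
```

```text
0.0780950561527094 [np.float64(458.5), np.float64(21.5), 140.0]
near t 19.96 p [458.7   21.48 101.4 ] F [-0.19 -0.77 -1.01] gap -0.3
a True t 20.51 p [458.54  21.47  97.72] F [-0.77  0.07  6.76] gap 0.1
b True t 21.36 p [458.62  21.5   93.83] F [-3.54  0.6  17.9 ] gap 0.0
 t 21.56 p [458.62  21.54  93.84] F [-3.57  0.75 16.19] gap -0.1
```

```bash
python3 - <<'E'
from h import *
g=movel([458.5,21.5,91.5],max_speed=4,guard=9); s=st(f'c {g}');wait(.2);st()
# back off, verify by edge press, at light force
movel([458.5,21.5,120],max_speed=80);wait(.1);st('up')
c=camera('top');cv2.imwrite('pics/top1.png',c['image']);np.savez('top1.npz',**c)
P=cloud(c);W=P.reshape(-1,3)
press(3,92)
E
```

```text
c True t 21.81 p [458.62  21.52  93.86] F [-3.04  0.33 15.78] gap 0.2
 t 22.01 p [458.57  21.56  93.85] F [-4.09 -0.31 15.34] gap -0.1
up t 22.59 p [458.29  21.6  119.63] F [-0.36  0.33 -0.56] gap 0.2
3 maxdq 0.07948746168048926
above t 22.92 p [424.94  20.14 140.27] F [ 1.76 -0.03 -0.42] gap -0.0
near t 23.67 p [425.7   19.76  92.1 ] F [-0.07 -0.87  1.13] gap -0.1
contact True t 25.32 p [425.53  19.96  87.79] F [-0.35  0.61  5.78] gap -0.2
pressed True t 25.57 p [425.56  19.96  87.73] F [-1.12  0.94  7.39] gap 0.0
dip 0.0682319051105651 F change 6.259984481349301
up t 26.38 p [425.36  20.05 139.72] F [-0.42 -0.09 -1.03] gap -0.3
```

The lid is now solid at the same height as the others. I'll press the middle once more, then ease off to a light rest.

```bash
python3 - <<'E'
from h import *
def F(n=4):
    a=[]
    for _ in range(n): wait(.04);a.append(read_state()['ft_force'][2])
    return np.mean(a)
R=pose(3,0)[1]
movep([458.5,21.5,120],R);movel([458.5,21.5,97],max_speed=80); f0=F(); st(f'near {f0:.2f}')
g=movel([458.5,21.5,90.5],max_speed=6,guard=20); s=st(f'press {g}')
f=F();z=read_state()['eef_pos'][2];print('hold',f-f0,z)
for k in range(25):
    if f-f0<3: break
    p=read_state()['eef_pos']; z+=0.1 if f-f0>6 else .04
    movel([458.5,21.5,z],max_speed=10); f=F(3); print(round(z,2),round(f-f0,2),round(read_state()['time'],2))
    if read_state()['time']>36: break
st('end')
E
```

```text
near -0.14 t 27.26 p [458.67  21.53  97.43] F [-0.6   0.18  0.21] gap 0.1
press True t 27.93 p [458.6   21.49  93.84] F [-2.7   0.5  17.31] gap -0.1
hold 16.247071499490353 93.83482676507124
93.93 7.74 28.47
94.03 5.67 28.84
94.07 4.3 29.22
94.11 3.07 29.59
94.15 1.63 29.97
end t 29.97 p [458.51  21.51  94.14] F [ 0.15 -0.97  1.34] gap -0.0
```

```bash
python3 - <<'E'
from h import *
a=[]
for _ in range(15): wait(.04);a.append(read_state()['ft_force'][2])
print(np.mean(a),np.std(a))
c=camera('side');cv2.imwrite('pics/side2.png',c['image'])
b=np.load('side0.npz')['image'];t0=np.load('top0.npz');t1=np.load('top1.npz')
cv2.imwrite('pics/diff.png',np.hstack([cv2.resize(cv2.absdiff(c['image'],b),(400,300)),cv2.resize(cv2.absdiff(t1['image'],t0['image']),(400,300))])*2)
st()
E
```

```text
1.4061322345844283 0.5554459853573636
 t 30.64 p [458.5   21.53  94.15] F [ 0.5  -1.35  2.07] gap 0.1
```

View pics/side2.png

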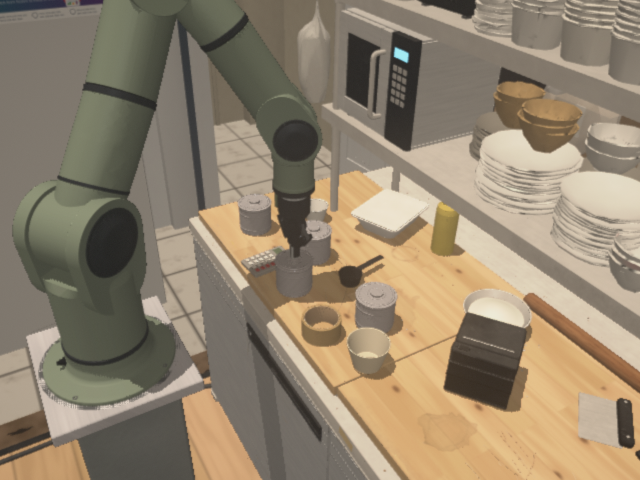

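View pics/diff.png

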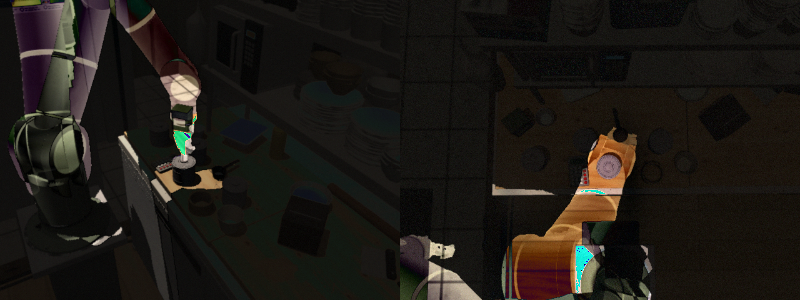

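The side view shows the fingertips resting on the lid at about (295,255). Apart from the arm and its shadow, nothing has moved.

```bash
python3 -c "
from workcell import *
finish_job()"
```

```text
the job is handed in; nothing more can be done
```

The loose lid is now home. It was on the canister at about (458, 22) mm, and I handed the job in with the closed fingertips still resting on its button.

- **Finding it:** I pressed all four lids 33 mm from the axis. Three were solid, giving 0.2 mm or less between first contact (6–8 N) and 8–10 N. The fourth dipped about 2.4 mm at 3.8 N, and both cameras had shown it standing about 4 mm higher.
- **Seating it:** I pressed the button with about 18 N. It slid from about 97.8 mm down to 93.8 mm and stopped. A second press moved it no further. Pressed at the edge again, it was solid at 87.8 mm, level with the other three lids.
- **At hand-in:** The fingertips were pressing on the button with about 1.4 N at z = 94.15 mm, about 31 s into the job. Before-and-after pictures showed no change other than the arm and its shadow. They were taken with the arm hiding part of the table in each view.

The edge presses on the three solid lids peaked at 8–10 N, above the 5 N I would call light, because the arm overshot its stop force. I slowed down after the first press (10 N), and nothing visibly moved.

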